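# Stand painted pieces in the drying rack

## Robot

A 6-joint arm with a two-finger parallel gripper is mounted at the origin on the work surface. World frame = base frame: x ahead of the robot, y to its left, z up, the work surface at z = 0. Lengths are in mm, angles in rad, forces in N, time in s.
With the tool pointing down it reaches from about 350 to 875 mm from the base axis. Payload 4.2 kg.
Tool frame: the origin (TCP) lies midway between the tips of the shut fingers; the grasp point (between the pads) lies 19 mm behind it; z points along the fingers, y is the direction in which the jaws open and shut (so a half turn about z gives the same grasp; the last joint's range is limited). The gripper opens to 85 mm and grips with 20 to 120 N. Pads are 22 mm wide; open, the fingers measure 114 mm over their backs; the gripper's body (76 mm by 85 mm) begins 54 mm behind the grasp point. The pads swing forward as they close: fully open they stand 13 mm farther back than shut.
Start: joints at [-1.004, 0.385, 0.008, 0, -1.194, -0.259], TCP at [189.367, -595.6, 231.312] pointing down, gripper open.
Joint ranges: [-3.14, 3.14], [-1.21, 2.06], [-1.07, 1.41], [-3.16, 2.05], [-2.99, -0.16], [-3.1, 3.1]. Speed limits (rad/s): [2.79, 2.79, 3.14, 3.14, 3.14, 3.14].

## Interface

Orientations are given as a unit quaternion [x, y, z, w].
In Python, from bench import read_state, get_image, job_done, search_frame, regions_of gives the robot as it stands.
- The arm moves only by the tool servo_tool, never from a script. Its arguments are lists of equal length, an entry for each row: "turn": the turn, a rotation vector about the world's x, y, z in rad, a list of three; "dp": the shift along the world's x, y, z in m, a list of three; "fingers": the finger opening in m, from 0 to 0.0854. In form: {"turn": [[rx, ry, rz], ...], "dp": [[tx, ty, tz], ...], "fingers": [fingers, ...]}. A call has exactly 5 rows; each row shifts and turns the pose as measured when the row begins; what a row does not reach is not made up. A row lasts 1/8 s, in which the tool goes at most 62.5 mm and 10.7 degrees, less where a joint would pass 70% of its speed; a pose out of reach is approached as far as the arm can. A call is refused whole if a number of a shift passes 0.0625 or a number of a turn 0.188, either way. A call with a gripper value outside its range is refused whole. The fingers move at their own pace and stop on an object; the grip force is fixed at half the most. Time passes only in rows, so rows that do not move let the fingers close, or fill a call up. It gives the time, the measured TCP pose, the force and the opening at its end, in the units of the state.
- read_state(): the state, without advancing time (a new reading comes with each control period).
- get_image(name): name is "scene" or "top" or "wrist"; returns a dict with "img" (480x640x3 uint8, red, green, blue), "vfov" (degrees; the focal length in pixels is half the picture's height over the tangent of half this angle, whatever the lens; pixels are square), "cx", "cy" (the principal point, pixels), "world_from_camera" (4x4, takes a point from camera to world coordinates); the wrist camera has in their place "mount" (4x4, takes a point from camera to tool coordinates, whose origin is the TCP and whose axes are the flange's). Camera axes: x right, y down, z forward; pixel columns grow to the right and rows downward; lengths in mm; the calibration is good to about 2 mm. A picture is of the moment at which its call begins: read the wrist's pose just before it. There is no depth.
- job_done(): hands the job in, once; it reports no verdict.
Trained networks look in the newest picture that a camera, given by its name, has taken for a name from the list of things; names that differ only in an ending like _2 or _b are one class to them, and where a whole thing is asked for, a point or a joint stands for the part that bears it (a point fixed in the world has none). Each returns a list of dicts, best first, with "score" (0 to 1); they miss things now and then, are a little off and sometimes report something else, mostly with a low value. They report only what shows in the picture. A call takes as long as a camera call. They do not tell look-alikes from the thing itself.
- search_frame(query, camera): "box" ([left, top, width, height] in pixels, round what is visible of it).
- regions_of(query, camera): "region" (480x640 bool, what is visible of it) and "box" ([left, top, width, height] in pixels, round what is visible of it).
The state is a dict: "clock": time; "joints": joint angles; "joint_vel": joint speeds; "joint_efforts": joint torques, N m; "position": TCP position; "ee_rot": TCP orientation; "contact_force": force on the tool from outside, world axes, zero at the start; "wrist_torque": the same for the moment, N m; "gripper_width": finger opening in mm.
Only numpy, scipy, OpenCV 4.12 (cv2) and the standard library are available. Lean on these libraries where they do the work, as an engineer would, in place of code of your own. Each camera call takes 0.05 s, during which the arm holds its last target. There are 200 camera calls.

## Task

The painted wooden panel and the painted tile lie flat on their upturned pots: put both in the wooden drying rack to dry. Stand each upright on one of its short edges, resting fully down on the rack's board and roughly centred between the dowels, one in each of the two outer slots, with the middle slot left empty for air. Leave the two paint jars and the yellow bottle where they stand.

Things in the scene. Friction and masses are not known exactly. Their poses are not given: they have to be found in the camera images.
- panel: wooden art panel, 110 x 64 x 12 mm, painted blue with a white disc and a red dot in it. Origin at its centre; x along the 110 mm length, y along the 64 mm width, z out of the painted face. Starts flat, painted face up, on two upturned pots (its underside 40 mm above the table); either face and either short edge may be used in the rack.
- tile: white ceramic tile, 96 x 56 x 10 mm, with a green stripe and a yellow dot. Origin at its centre; x along the 96 mm length, y along the 56 mm width, z out of the painted face. Starts flat, painted face up, on two upturned pots (its underside 40 mm above the table).
- stand_a: fixed drip card 150 x 110 x 2 mm with blue spots, carrying two white upturned pots 40 mm tall over the table (38 mm wide at the foot, 30 mm at the top) 25 mm either side of its centre along x; the panel lies on it. Origin at the centre of its underside on the table.
- stand_b: the same with red spots; the tile lies on it. Origin at the centre of its underside on the table.
- rack: fixed wooden drying rack: board 130 (x) x 100 (y) x 15 mm with four rows of two upright dark dowels (8 mm thick, round tops 65 mm above the table). Rows at x = -42, -14, +14, +42 mm, the dowels of a row at y = -16 and +16 mm, so there are three slots 20 mm wide, at x = -28, 0, +28 mm, running along y and open at both ends. Origin at the centre of its underside on the table, z up.
- slot_far (a point): floor of the rack's outer slot on its +x side: the centre of the slot, on top of the board (15 mm above the table); axes as the rack's.
- slot_near (a point): floor of the rack's outer slot on its -x side: the centre of the slot, on top of the board; axes as the rack's.
- red_jar: paint jar with red body and black lid, 54 mm across, 71 mm tall; bystander. Origin at the centre of its underside.
- blue_jar: paint jar with blue body and black lid, 54 mm across, 71 mm tall; bystander. Origin at the centre of its underside.
- squeeze_bottle: yellow squeeze bottle, 60 mm across, 160 mm tall; bystander. Origin at the centre of its underside.
Not all that is in view belongs to the job. Of the things that look like the rack, take the one that is farthest from the robot's base at the start.

How it is judged (in metres and radians):
At the end, for the whole second after the job is handed in: Panel and tile stand still (under 0.05 m/s), one in each outer slot: length within 0.3 rad of vertical, centre within 11 mm of the slot's middle across it and 22 mm along it, and half a length above the board within 6 mm. Jars and bottle moved under 25 mm, not tipped ((((x of panel in the frame of slot_far between -0.011 and 0.011 m and y of panel in the frame of slot_far between -0.022 and 0.022 m and z of panel in the frame of slot_far between 0.049 and 0.061 m and angle between the x axis of panel and the z axis of rack, either way round below 0.3 rad and linear speed of panel below 0.05 m/s) and (x of tile in the frame of slot_near between -0.011 and 0.011 m and y of tile in the frame of slot_near between -0.022 and 0.022 m and z of tile in the frame of slot_near between 0.042 and 0.054 m and angle between the x axis of tile and the z axis of rack, either way round below 0.3 rad and linear speed of tile below 0.05 m/s)) or ((x of tile in the frame of slot_far between -0.011 and 0.011 m and y of tile in the frame of slot_far between -0.022 and 0.022 m and z of tile in the frame of slot_far between 0.042 and 0.054 m and angle between the x axis of tile and the z axis of rack, either way round below 0.3 rad and linear speed of tile below 0.05 m/s) and (x of panel in the frame of slot_near between -0.011 and 0.011 m and y of panel in the frame of slot_near between -0.022 and 0.022 m and z of panel in the frame of slot_near between 0.049 and 0.061 m and angle between the x axis of panel and the z axis of rack, either way round below 0.3 rad and linear speed of panel below 0.05 m/s)))); the robot touches nothing.
It fails at once if the red paint jar is moved more than 25 mm or tipped (distance of red_jar from where it was at the start of the episode above 0.025 m or angle between red_jar's own z axis and vertical above 0.35 rad).
It fails at once if the blue paint jar is moved more than 25 mm or tipped (distance of blue_jar from where it was at the start of the episode above 0.025 m or angle between blue_jar's own z axis and vertical above 0.35 rad).
It fails at once if the yellow squeeze bottle is moved more than 25 mm or tipped (distance of squeeze_bottle from where it was at the start of the episode above 0.025 m or angle between squeeze_bottle's own z axis and vertical above 0.35 rad).
It also fails if it takes over 64 s, if anything falls off the work surface, if the arm or the gripper's body presses on something with over 40 N, if the wrist force passes 120 N, or if a joint passes its speed limit or range.

## Working session

There is one attempt and no reset: what is moved stays moved. The work goes in short steps, Python scripts to look and compute and a tool call to move; the robot and the scene stay as the last step left them, time stands still between calls to the robot, and variables do not carry over. Pictures are saved under pics/ and viewed, about 8 in all and at most 12, crops included, and the job is handed in when it is done.

Besides the shell and the picture viewer there is one more tool, called after "Request:" as name(argument=value, ...), one argument or row to a line, values as JSON. servo_tool: Moves the arm, as the interface text tells. Its arguments: {"type":"object","properties":{"turn":{"type":"array","items":{"type":"array","items":{"type":"number"}}},"dp":{"type":"array","items":{"type":"array","items":{"type":"number"}}},"fingers":{"type":"array","items":{"type":"number"}}},"required":["turn","dp","fingers"]}

```bash
ls; mkdir -p pics
python3 - <<'E'
from bench import *
import cv2,numpy as np
s=read_state();print(s)
for n in("scene","top"):
    d=get_image(n);cv2.imwrite(f"pics/{n}0.png",d["img"][:,:,::-1]);print(n,d["vfov"],d["cx"],d["cy"],np.round(d["world_from_camera"],3).tolist())
    for q in("panel","tile","rack","red_jar","blue_jar","squeeze_bottle","stand_a","stand_b"):
        print(q,[(np.round(r["box"]).tolist(),round(r["score"],2)) for r in search_frame(q,n)][:4])
E
```

```text
pics
{'clock': 0.0, 'joints': array([-1.00438969e+00,  3.85572441e-01,  6.64410061e-03, -5.00612519e-04,
       -1.19399569e+00, -2.58613204e-01]), 'joint_vel': array([ 3.18128653e-04, -1.97292940e-05,  9.89533367e-04, -5.59692013e-05,
       -1.65010981e-03,  2.45619456e-03]), 'joint_efforts': array([-1.22135963e-03, -3.92289698e+01,  1.88395947e+01,  4.18627784e+00,
       -4.79008348e-03, -1.67787516e-05]), 'position': array([ 189.2025418 , -595.07097741,  230.21890294]), 'ee_rot': array([-1.53198602e-01,  9.88194820e-01,  1.06788411e-03, -2.13375566e-04]), 'contact_force': array([ 0.14342841, -0.13036337, -0.02511039]), 'wrist_torque': array([ 0.04104777, -0.02187401,  0.04489145]), 'gripper_width': 85.59865776381538}
scene 56.626507228385826 316.55197250055977 245.55286538764975 [[0.682, 0.538, -0.495, 993.681], [0.731, -0.512, 0.45, -442.849], [-0.011, -0.669, -0.743, 754.62], [0.0, 0.0, 0.0, 1.0]]
panel [([398.0, 158.0, 41.0, 31.0], 0.63), ([143.0, 302.0, 99.0, 77.0], 0.41)]
tile [([158.0, 307.0, 66.0, 46.0], 0.88)]
rack [([306.0, 250.0, 76.0, 67.0], 0.91), ([253.0, 195.0, 70.
[... 375 characters left out ...]
7 320.5972113484794 244.68895577136374 [[-0.01, -0.999, 0.053, 437.357], [-1.0, 0.01, -0.003, -38.726], [0.002, -0.053, -0.999, 1322.605], [0.0, 0.0, 0.0, 1.0]]
panel [([120.0, 216.0, 41.0, 59.0], 0.79)]
tile [([432.0, 218.0, 41.0, 51.0], 0.83)]
rack [([269.0, 263.0, 52.0, 65.0], 0.73), ([381.0, 318.0, 54.0, 68.0], 0.69), ([184.0, 322.0, 50.0, 60.0], 0.64), ([286.0, 168.0, 48.0, 60.0], 0.59)]
red_jar [([479.0, 160.0, 34.0, 27.0], 0.74)]
blue_jar [([376.0, 124.0, 25.0, 30.0], 0.73)]
squeeze_bottle [([198.0, 117.0, 36.0, 36.0], 0.71)]
stand_a [([118.0, 210.0, 67.0, 73.0], 0.98), ([414.0, 209.0, 70.0, 76.0], 0.97)]
stand_b [([118.0, 210.0, 67.0, 73.0], 0.98), ([414.0, 209.0, 70.0, 76.0], 0.97)]
```

View pics/top0.png

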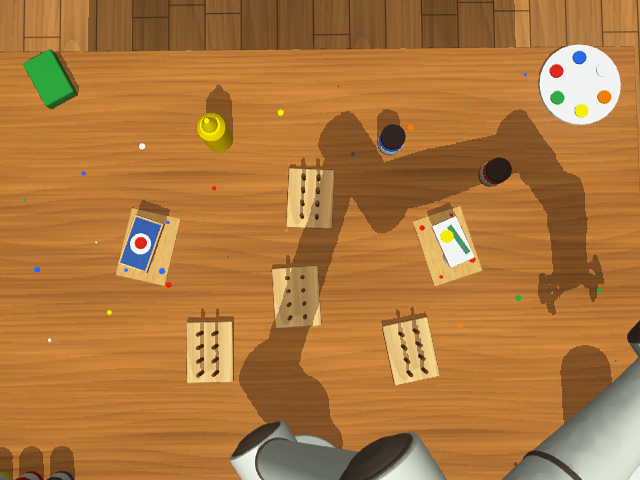

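View pics/scene0.png

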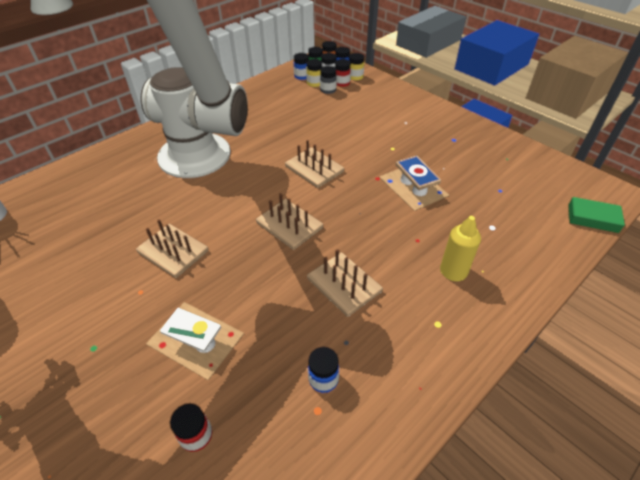

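The top view shows the panel at (141,243), the tile at (453,242), and the farthest rack at (311,198) with its dowel rows stacked along image vertical (world x). I'll turn these into world coordinates next.

```bash
cat > h.py <<'E'
from bench import *
import cv2,numpy as np
from scipy.spatial.transform import Rotation as R
def cam(n):
    s=read_state();d=get_image(n);f=240/np.tan(np.radians(d["vfov"])/2)
    if n=="wrist":
        T=np.eye(4);T[:3,:3]=R.from_quat(s["ee_rot"]).as_matrix();T[:3,3]=s["position"];W=T@d["mount"]
    else: W=np.array(d["world_from_camera"])
    return dict(img=d["img"],f=f,c=np.array([d["cx"],d["cy"]]),W=W,n=n)
def ray(C,uv):
    uv=np.atleast_2d(uv).astype(float);v=np.c_[(uv-C["c"])/C["f"],np.ones(len(uv))]
    return C["W"][:3,3],v@C["W"][:3,:3].T
def plane(C,uv,z):
    o,d=ray(C,uv);return o+d*((z-o[2])/d[:,2])[:,None]
def proj(C,P):
    p=(np.atleast_2d(P)-C["W"][:3,3])@C["W"][:3,:3];return p[:,:2]/p[:,2:]*C["f"]+C["c"]
def tri(C1,u1,C2,u2):
    o1,d1=ray(C1,u1);o2,d2=ray(C2,u2);A=np.c_[d1[0],-d2[0]];t=np.linalg.lstsq(A,o2-o1,rcond=None)[0]
    a=o1+t[0]*d1[0];b=o2+t[1]*d2[0];return (a+b)/2,np.linalg.norm(a-b)
def rect(C,m,z):
    """min-area rectangle of the mask's largest contour mapped to height z: centre, long, short, yaw of long side (deg)"""
    c=max(cv2.findContours(m.astype(np.uint8),cv2.RETR_EXTERNAL,cv2.CHAIN_APPROX_NONE)[0],key=cv2.contourArea)[:,0]
    (x,y),(w,h),a=cv2.minAreaRect(plane(C,c,z)[:,:2].astype(np.float32))
    if w<h: w,h,a=h,w,a+90
    return np.round([x,y,w,h,(a+90)%180-90],1)
E
python3 - <<'E'
from h import *
T=cam("top");S=cam("scene")
for q,z in(("panel",52),("tile",50),("stand_a",2),("rack",15),("red_jar",71),("blue_jar",71),("squeeze_bottle",80)):
    for r in regions_of(q,"top"):
        m=r["region"];u=np.argwhere(m).mean(0)[::-1]
        print(q,round(r["score"],2),u.round(),rect(T,m,z))
        if q in("panel","tile"):
            for r2 in regions_of(q,"scene"):
                u2=np.argwhere(r2["region"]).mean(0)[::-1];p,g=tri(T,u,S,u2);print("  tri",u2.round(),p.round(1),round(g,1))
E
```

```text
panel 0.92 [141. 244.] [511.1 337.3 113.7  71.1 -19. ]
  tri [418. 173.] [511.9 341.8  40.4] 2.1
  tri [412. 190.] [509.  354.3 -25.2] 16.6
  tri [323. 369.] [ 516.   267.8 -567.9] 488.7
tile 0.77 [452. 241.] [ 509.8 -321.1   97.3   58.9   23.2]
  tri [190. 329.] [ 510.6 -322.1   43.1] 0.3
tile 0.45 [310. 198.] [604.3 -20.5 131.1  99.9  -3.9]
  tri [190. 329.] [ 569.2 -175.    92. ] 314.3
stand_a 0.76 [444. 247.] [ 504.3 -319.3  150.4  112.2   17.8]
stand_a 0.64 [154. 249.] [508.1 336.7 152.5 115.3 -12.7]
rack 0.96 [410. 350.] [ 278.6 -233.   130.5  100.9   10.5]
rack 0.9 [210. 351.] [2.799e+02 2.000e+02 1.302e+02 1.034e+02 1.000e-01]
rack 0.72 [296. 296.] [396.   11.7 129.4  99.5   3.2]
rack 0.63 [310. 198.] [608.9 -19.8 131.1  99.7  -3.2]
blue_jar 0.75 [391. 139.] [ 724.2 -192.5   67.2   51.8  -19.2]
squeeze_bottle 0.77 [214. 132.] [740.5 176.3  87.2  58.4  33.1]
```

Request:
servo_tool(
  turn=[
    [0, 0, 0],
    [0, 0, 0],
    [0, 0, 0],
    [0, 0, 0],
    [0, 0, 0],
  ],
  dp=[
    [0.054, 0.053, 0.004],
    [0.054, 0.053, 0.004],
    [0.054, 0.053, 0.004],
    [0.054, 0.053, 0.004],
    [0.054, 0.053, 0.004],
  ],
  fingers=[0.085, 0.085, 0.085, 0.085, 0.085],
)

```text
clock: 2.12
position: [413.0, -375.1, 247.7]
ee_rot: [-0.149, 0.989, -0.0, 0.0]
contact_force: [0.5, -0.5, 0.1]
gripper_width: 85.1
```

Run:
```python
from h import *
s=read_state();print(s["clock"],s["position"].round(1),s["joints"].round(3).tolist(),s["ee_rot"].round(3))
d=get_image("wrist");print(np.round(d["mount"],2).tolist(),d["vfov"])
C=cam("wrist");cv2.imwrite("pics/w1.png",C["img"][:,:,::-1])
for r in regions_of("tile","wrist"):
    m=r["region"];print(r["box"],round(r["score"],2),rect(C,m,50),rect(C,m,45))
```

```text
2.125 [ 413.  -375.1  247.7] [-0.446, 0.259, -0.134, 0.001, -1.177, -0.826] [-0.149  0.989 -0.     0.   ]
[[0.0, -0.95, -0.32, 81.74], [1.0, 0.0, 0.0, -0.82], [0.0, -0.32, 0.95, -142.5], [0.0, 0.0, 0.0, 1.0]] 65.62072406037359
[310.3, 261.6, 61.4, 90.9] 0.96 [ 509.7 -323.    98.7   56.4   23. ] [ 512.2 -321.9  100.2   57.2   23. ]
```

View pics/w1.png

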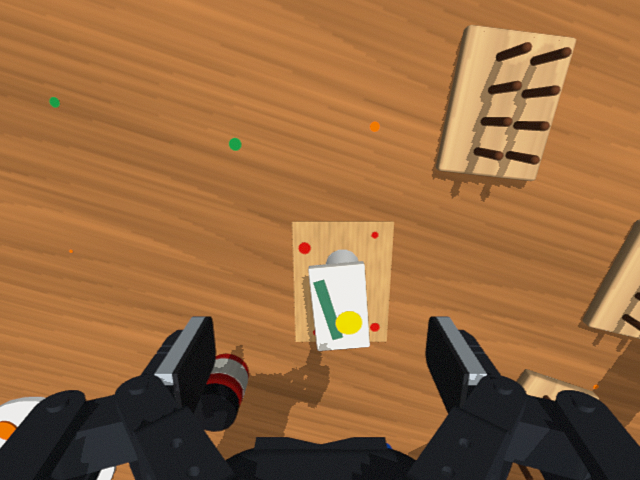

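The tile shows at (340,307) in the wrist view, at about (510,-323) with yaw 23°. Its near pot peeks out at (342,257), and there is room for the fingers on both sides. I'll grip the tile's near end with the tool leaning 25° outward. It can then be swung upright with the tool pointing back at the robot.

Request:
servo_tool(
  turn=[
    [0, 0, 0.11],
    [0.06, -0.141, 0],
    [0.06, -0.141, 0],
    [0.06, -0.141, 0],
    [0, 0, 0],
  ],
  dp=[
    [0.009, 0.006, -0.025],
    [0.009, 0.006, -0.025],
    [0.009, 0.006, -0.03],
    [0.009, 0.006, -0.03],
    [0.009, 0.006, -0.02],
  ],
  fingers=[0.085, 0.085, 0.085, 0.085, 0.085],
)

```text
clock: 2.9
position: [458.6, -347.4, 116.5]
ee_rot: [-0.199, 0.951, 0.041, 0.232]
contact_force: [-0.2, -1.0, -0.2]
gripper_width: 85.3
```

```bash
cat >> h.py <<'E'
def goto(P,L,tilt,pic=None):
    """P: grasp point wanted; L: yaw (deg) of horizontal tool heading; tilt: deg from straight down towards L. Prints shift (mm) and turn left."""
    s=read_state();l=np.radians(L);t=np.radians(tilt)
    h=np.array([np.cos(l),np.sin(l),0]);z=np.sin(t)*h+np.array([0,0,-np.cos(t)]);y=np.array([-h[1],h[0],0])
    M=np.c_[np.cross(y,z),y,z];Rm=R.from_quat(s["ee_rot"])
    p=np.array(P)+19*z;r=(R.from_matrix(M)*Rm.inv()).as_rotvec()
    print("t",round(s["clock"],2),"tcp",s["position"].round(1),"dp",(p-s["position"]).round(1),"turn",r.round(3),"q",s["joints"].round(2).tolist(),"F",s["contact_force"].round(1),"w",round(s["gripper_width"],1),"toolz",z.round(3))
E
python3 - <<'E'
from h import *
C=cam("wrist");cv2.imwrite("pics/w2.png",C["img"][:,:,::-1])
for r in regions_of("tile","wrist"):
    m=r["region"];print(r["box"],round(r["score"],2),rect(C,m,50),rect(C,m,45))
goto([478.4,-336.3,45],23,25)
E
```

```text
[280.2, 218.2, 95.6, 107.0] 0.9 [ 507.6 -323.5  104.5   55.9   23.4] [ 513.3 -321.   107.9   57.6   23.4]
t 3.0 tcp [ 459.  -345.7  115.4] dp [ 26.8  12.6 -87.7] turn [-0.003  0.038 -0.011] q [-0.61, 0.36, -0.23, -0.57, -0.79, -0.18] F [ 0.1 -0.4  0.5] w 84.7 toolz [ 0.389  0.165 -0.906]
```

Request:
servo_tool(
  turn=[
    [0, 0.038, -0.011],
    [0, 0, 0],
    [0, 0, 0],
    [0, 0, 0],
    [0, 0, 0],
  ],
  dp=[
    [-0.01, -0.003, -0.002],
    [0.01, 0.004, -0.023],
    [0.01, 0.004, -0.023],
    [0.01, 0.004, -0.023],
    [0.008, 0.003, -0.018],
  ],
  fingers=[0.085, 0.085, 0.085, 0.085, 0.085],
)

```text
clock: 3.62
position: [488.6, -339.3, 31.4]
ee_rot: [-0.195, 0.956, 0.039, 0.215]
contact_force: [-0.7, -0.2, 0.2]
gripper_width: 85.0
```

Run:
```python
from h import *
goto([478.4,-336.3,45],23,25)
C=cam("wrist");cv2.imwrite("pics/w3.png",C["img"][:,:,::-1])
```

```text
t 3.62 tcp [ 488.6 -339.3   31.4] dp [-2.8  6.1 -3.6] turn [0.007 0.007 0.   ] q [-0.56, 0.5, -0.24, -0.61, -0.64, -0.15] F [-0.7 -0.2  0.2] w 85.0 toolz [ 0.389  0.165 -0.906]
```

View pics/w3.png

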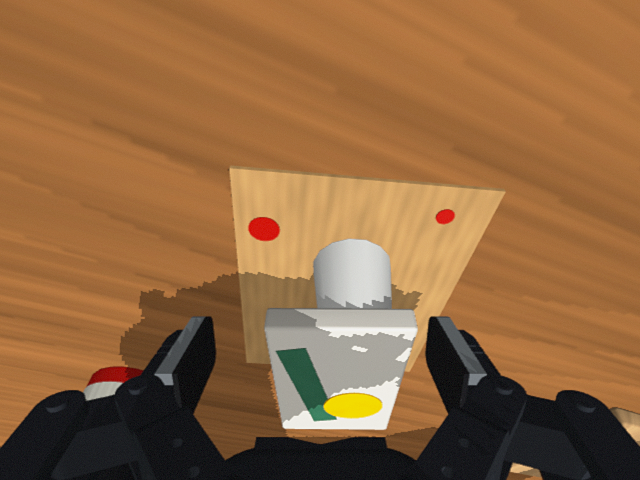

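The tile sits slightly right of the finger midline (340 against 320), as computed. I'll shift over and close.

Request:
servo_tool(
  turn=[
    [0.007, 0.007, 0],
    [0, 0, 0],
    [0, 0, 0],
    [0, 0, 0],
    [0, 0, 0],
  ],
  dp=[
    [-0.003, 0.006, -0.003],
    [0, 0, 0],
    [0, 0, 0],
    [0, 0, 0],
    [0, 0, 0],
  ],
  fingers=[0.085, 0.085, 0.04, 0.04, 0.04],
)

```text
clock: 4.3
position: [485.6, -333.3, 29.0]
ee_rot: [-0.195, 0.957, 0.043, 0.212]
contact_force: [0.6, -0.1, -1.4]
gripper_width: 54.7
```

Request:
servo_tool(
  turn=[
    [0, 0, 0],
    [0, 0, 0],
    [0, 0, 0],
    [0, 0, 0],
    [0, 0, 0],
  ],
  dp=[
    [0, 0, 0],
    [0, 0, 0],
    [0, 0, 0.02],
    [0, 0, 0.04],
    [0, 0, 0.05],
  ],
  fingers=[0.04, 0.04, 0.04, 0.04, 0.04],
)

```text
clock: 4.92
position: [482.2, -331.3, 135.5]
ee_rot: [-0.193, 0.958, 0.048, 0.207]
contact_force: [0.7, 0.3, -0.3]
gripper_width: 54.7
```

Run:
```python
from h import *
goto([478.4,-336.3,45],23,25)
C=cam("wrist");cv2.imwrite("pics/w4.png",C["img"][:,:,::-1])
```

```text
t 4.92 tcp [ 482.2 -331.3  135.5] dp [   3.6   -1.9 -107.8] turn [-0.007 -0.012  0.001] q [-0.53, 0.35, -0.21, -0.48, -0.82, -0.34] F [ 0.7  0.3 -0.3] w 54.7 toolz [ 0.389  0.165 -0.906]
```

View pics/w4.png

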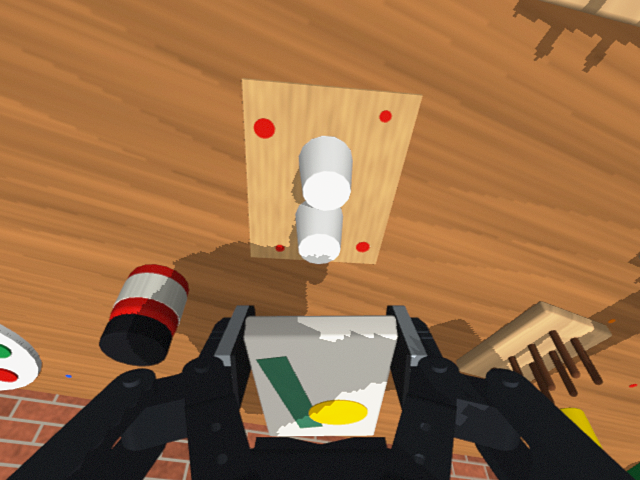

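The tile is held at its near end (245–395, 320), and both pots are bare. Next is the turn and move needed to hover over the near slot.

Run:
```python
from h import *
goto([581,-18,210],-3.2,-65)
```

```text
t 4.97 tcp [ 485.4 -334.1  144.1] dp [ 78.4 317.   57.9] turn [-0.271  1.558 -0.361] q [-0.53, 0.34, -0.2, -0.48, -0.82, -0.34] F [ 1.1 -0.7  4.3] w 54.8 toolz [-0.905  0.051 -0.423]
```

Request:
servo_tool(
  turn=[
    [0, 0.05, 0],
    [-0.027, 0.156, -0.036],
    [-0.027, 0.156, -0.036],
    [-0.027, 0.156, -0.036],
    [-0.027, 0.156, -0.036],
  ],
  dp=[
    [0, 0.01, 0.05],
    [0.004, 0.03, 0.035],
    [0.004, 0.035, 0.01],
    [0.006, 0.035, 0],
    [0.008, 0.035, 0],
  ],
  fingers=[0.04, 0.04, 0.04, 0.04, 0.04],
)

```text
clock: 5.6
position: [505.2, -188.3, 245.7]
ee_rot: [-0.104, 0.986, 0.035, -0.128]
contact_force: [0.6, -0.6, -1.8]
gripper_width: 55.1
```

Request:
servo_tool(
  turn=[
    [-0.027, 0.156, -0.036],
    [-0.027, 0.156, -0.036],
    [-0.027, 0.156, -0.036],
    [-0.027, 0.156, -0.036],
    [-0.027, 0.156, -0.036],
  ],
  dp=[
    [0.008, 0.035, 0],
    [0.008, 0.035, 0],
    [0.008, 0.035, 0],
    [0.008, 0.03, 0],
    [0.008, 0.02, 0],
  ],
  fingers=[0.04, 0.04, 0.04, 0.04, 0.04],
)

```text
clock: 6.22
position: [548.1, -25.0, 245.3]
ee_rot: [0.013, 0.864, 0.017, -0.504]
contact_force: [0.1, -0.4, -1.0]
gripper_width: 54.8
```

Run:
```python
from h import *
goto([581,-18,210],-3.2,-65)
C=cam("wrist");cv2.imwrite("pics/w5.png",C["img"][:,:,::-1])
```

```text
t 6.22 tcp [548.1 -25.  245.3] dp [ 15.7   8.  -43.4] turn [-0.013  0.079 -0.015] q [0.15, 0.79, 0.48, -0.23, -2.29, -1.8] F [ 0.1 -0.4 -1. ] w 54.8 toolz [-0.905  0.051 -0.423]
```

View pics/w5.png

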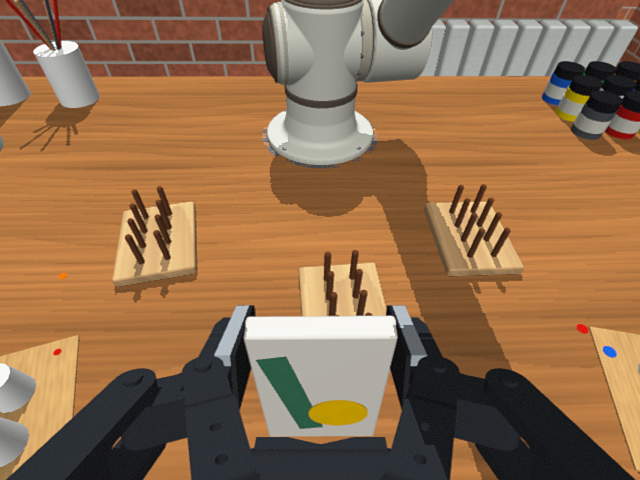

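The tile hangs upright, but the target rack is hidden behind it. I'll refine the rack pose by fitting the dowel model to the first two pictures.

Run:
```python
from h import *
from scipy.optimize import minimize
Cs=[]
for n in("top","scene"):
    C=cam(n);C["img"]=cv2.imread(f"pics/{n}0.png");C["g"]=cv2.GaussianBlur(cv2.cvtColor(C["img"],cv2.COLOR_BGR2GRAY),(0,0),1.0).astype(np.float32);Cs.append(C)
D=np.array([[x,y,z] for x in(-42,-14,14,42) for y in(-16,16) for z in np.linspace(18,63,10)],float)
def P(p,Q):
    a=np.radians(p[2]);M=np.array([[np.cos(a),-np.sin(a),0],[np.sin(a),np.cos(a),0],[0,0,1]]);return Q@M.T+[p[0],p[1],0]
def cost(p,CC=Cs):
    return sum(cv2.remap(C["g"],*[v.astype(np.float32).reshape(1,-1) for v in proj(C,P(p,D)).T],cv2.INTER_LINEAR).mean() for C in CC)
for CC in(Cs,Cs[:1],Cs[1:]):
    b=min((minimize(cost,[608.9+dx,-19.8+dy,-3.2],args=(CC,),method="Nelder-Mead",options=dict(initial_simplex=[[608+dx,-20+dy,-3],[613+dx,-20+dy,-3],[608+dx,-15+dy,-3],[608+dx,-20+dy,1]])) for dx in(-6,0,6) for dy in(-6,0,6)),key=lambda r:r.fun)
    print(b.x.round(2),round(b.fun,1))
    if CC is Cs: p=b.x
out=[]
for C,s in zip(Cs,(6,4)):
    im=cv2.resize(C["img"],None,fx=s,fy=s,interpolation=cv2.INTER_CUBIC)
    for q in proj(C,P(p,D)): cv2.circle(im,tuple(((q+.5)*s-.5).astype(int)),1,(0,255,0),-1)
    for zz in(0,15):
        c=proj(C,P(p,np.array([[65,50,zz],[-65,50,zz],[-65,-50,zz],[65,-50,zz]],float)));cv2.polylines(im,[((c+.5)*s).astype(int)],True,(255,0,0),1)
    q=((proj(C,P(p,np.array([[0,0,30.]])))[0])*s).astype(int);out.append(im[q[1]-200:q[1]+200,q[0]-190:q[0]+190])
cv2.imwrite("pics/fit.png",np.hstack(out))
```

```text
[610.4  -19.8   -3.08] 155.0
[608.31 -20.08  -2.89] 68.4
[613.44 -22.16  -3.4 ] 78.5
```

View pics/fit.png

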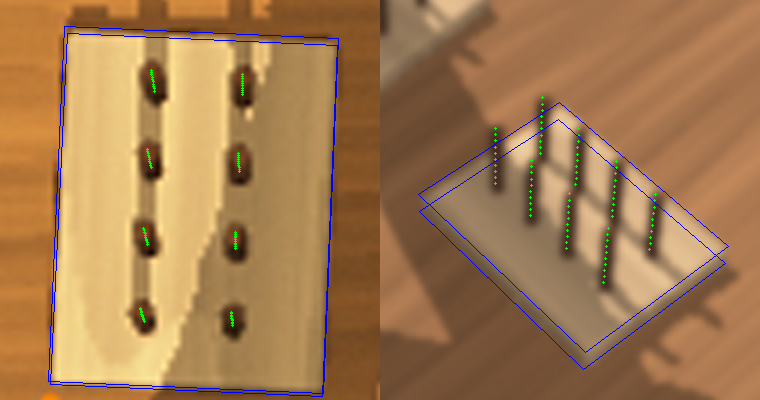

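Request:
servo_tool(
  turn=[
    [-0.013, 0.079, -0.015],
    [0, 0, 0],
    [0, 0, 0],
    [0, 0, 0],
    [0, 0, 0],
  ],
  dp=[
    [0.006, 0.003, -0.01],
    [0.006, 0.003, -0.02],
    [0.005, 0.002, -0.02],
    [0, 0, -0.015],
    [0, 0, 0],
  ],
  fingers=[0.04, 0.04, 0.04, 0.04, 0.04],
)

```text
clock: 7.0
position: [565.4, -19.6, 177.4]
ee_rot: [0.023, 0.846, 0.016, -0.532]
contact_force: [0.2, -1.1, -0.1]
gripper_width: 54.5
```

Run:
```python
from h import *
goto([582.5,-18.5,97],-3.1,-65)
```

```text
t 7.0 tcp [565.4 -19.6 177.4] dp [ -0.1   2.  -88.4] turn [-0.001  0.012  0.002] q [0.15, 0.91, 0.51, -0.24, -2.27, -1.81] F [ 0.2 -1.1 -0.1] w 54.5 toolz [-0.905  0.049 -0.423]
```

Request:
servo_tool(
  turn=[
    [0, 0.012, 0.002],
    [0, 0, 0],
    [0, 0, 0],
    [0, 0, 0],
    [0, 0, 0],
  ],
  dp=[
    [0, 0.002, -0.015],
    [0, 0, -0.015],
    [0, 0, -0.012],
    [0, 0, -0.01],
    [0, 0, -0.008],
  ],
  fingers=[0.04, 0.04, 0.04, 0.04, 0.04],
)

```text
clock: 7.62
position: [565.6, -17.7, 115.0]
ee_rot: [0.022, 0.844, 0.015, -0.536]
contact_force: [-0.1, 0.1, -0.4]
gripper_width: 54.5
```

Run:
```python
from h import *
goto([582.5,-18.5,97],-3.1,-65)
C=cam("scene");a=C["img"][180:360,230:470,::-1];cv2.imwrite("pics/s2.png",cv2.resize(a,None,fx=3,fy=3,interpolation=cv2.INTER_CUBIC))
```

```text
t 7.62 tcp [565.6 -17.7 115. ] dp [ -0.3   0.1 -26. ] turn [-0.001  0.003 -0.   ] q [0.15, 0.98, 0.47, -0.22, -2.18, -1.79] F [-0.1  0.1 -0.4] w 54.5 toolz [-0.905  0.049 -0.423]
```

View pics/s2.png

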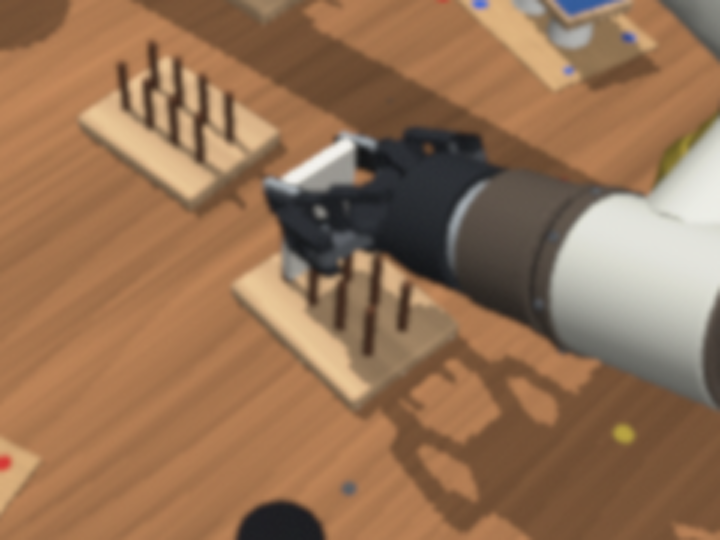

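Tile is entering the near slot: three dowel rows show in front of it and there is no contact force. I'll keep descending.

Request:
servo_tool(
  turn=[
    [0, 0, 0],
    [0, 0, 0],
    [0, 0, 0],
    [0, 0, 0],
    [0, 0, 0],
  ],
  dp=[
    [0, 0, -0.01],
    [0, 0, -0.006],
    [0, 0, -0.004],
    [0, 0, -0.002],
    [0, 0, 0],
  ],
  fingers=[0.04, 0.04, 0.04, 0.04, 0.04],
)

```text
clock: 8.3
position: [565.5, -17.6, 91.2]
ee_rot: [0.022, 0.844, 0.015, -0.536]
contact_force: [0.3, -0.4, -0.8]
gripper_width: 54.5
```

Request:
servo_tool(
  turn=[
    [0, 0, 0],
    [0, 0, 0],
    [0, 0, 0],
    [0, 0, 0],
    [0, 0, 0],
  ],
  dp=[
    [0, 0, -0.002],
    [0, 0, 0],
    [0, 0, 0],
    [0, 0, 0],
    [0, 0, 0],
  ],
  fingers=[0.04, 0.04, 0.04, 0.04, 0.04],
)

```text
clock: 8.93
position: [565.7, -17.6, 91.1]
ee_rot: [0.022, 0.844, 0.015, -0.536]
contact_force: [-0.5, -0.5, 0.1]
gripper_width: 54.8
```

Request:
servo_tool(
  turn=[
    [0, 0, 0],
    [0, 0, 0],
    [0, 0, 0],
    [0, 0, 0],
    [0, 0, 0],
  ],
  dp=[
    [0, 0, -0.003],
    [0, 0, -0.003],
    [0, 0, -0.003],
    [0, 0, 0],
    [0, 0, 0],
  ],
  fingers=[0.04, 0.04, 0.04, 0.04, 0.04],
)

```text
clock: 9.55
position: [566.1, -17.6, 91.2]
ee_rot: [0.019, 0.842, 0.013, -0.538]
contact_force: [0.0, 0.7, 1.4]
gripper_width: 54.4
```

Request:
servo_tool(
  turn=[
    [0, 0, 0],
    [0, 0, 0],
    [0, 0, 0],
    [0, 0, 0],
    [0, 0, 0],
  ],
  dp=[
    [0, 0, -0.005],
    [0, 0, -0.005],
    [0, 0, -0.005],
    [0, 0, -0.005],
    [0, 0, -0.005],
  ],
  fingers=[0.04, 0.04, 0.04, 0.04, 0.04],
)

```text
clock: 10.18
position: [566.6, -18.1, 91.4]
ee_rot: [0.012, 0.837, 0.008, -0.546]
contact_force: [2.0, 4.5, 14.4]
gripper_width: 54.8
```

Run:
```python
from h import *
goto([582.5,-18.5,97],-3.1,-65)
C=cam("wrist");cv2.imwrite("pics/w6.png",C["img"][:,:,::-1])
```

```text
t 10.18 tcp [566.6 -18.1  91.4] dp [-1.3  0.5 -2.4] turn [-0.    -0.022 -0.025] q [0.16, 1.02, 0.47, -0.21, -2.17, -1.76] F [ 2.   4.5 14.4] w 54.8 toolz [-0.905  0.049 -0.423]
```

View pics/w6.png

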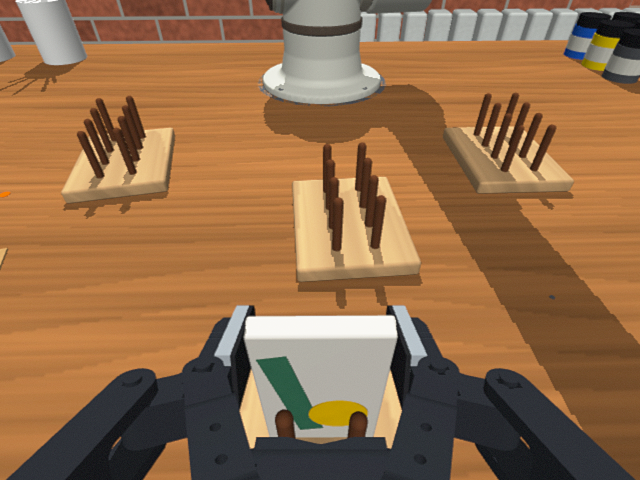

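Contact force of 14 N at the expected height, with the dowels at (285,420) and (358,420) centred on the tile. Straighten, relieve, and release.

Request:
servo_tool(
  turn=[
    [0, -0.02, -0.025],
    [0, 0, 0],
    [0, 0, 0],
    [0, 0, 0],
    [0, 0, 0],
  ],
  dp=[
    [-0.001, 0, 0],
    [0, 0, 0],
    [0, 0, 0],
    [0, 0, 0],
    [0, 0, 0],
  ],
  fingers=[0.04, 0.04, 0.065, 0.085, 0.085],
)

```text
clock: 10.85
position: [565.3, -18.2, 89.8]
ee_rot: [0.023, 0.842, 0.015, -0.539]
contact_force: [-0.7, -0.9, -0.3]
gripper_width: 85.2
```

Request:
servo_tool(
  turn=[
    [0, 0, 0],
    [0, 0, 0],
    [0, 0, 0],
    [0, 0, 0],
    [0, 0, 0],
  ],
  dp=[
    [0.009, 0, 0.004],
    [0.018, -0.001, 0.009],
    [0.03, -0.002, 0.018],
    [0.03, -0.002, 0.03],
    [0.01, 0, 0.04],
  ],
  fingers=[0.085, 0.085, 0.085, 0.085, 0.085],
)

```text
clock: 11.48
position: [664.4, -23.4, 190.3]
ee_rot: [0.023, 0.839, 0.013, -0.543]
contact_force: [-0.8, -0.1, 0.0]
gripper_width: 84.8
```

Run:
```python
from h import *
goto([509,337,46],-19,25)
C=cam("wrist");cv2.imwrite("pics/w7.png",C["img"][:,:,::-1])
```

```text
t 11.47 tcp [664.4 -23.4 190.3] dp [-147.8  357.8 -161.5] turn [-0.302 -1.56  -0.216] q [0.12, 1.12, 1.02, -0.31, -2.59, -1.91] F [-0.8 -0.1  0. ] w 84.8 toolz [ 0.4   -0.138 -0.906]
```

View pics/w7.png

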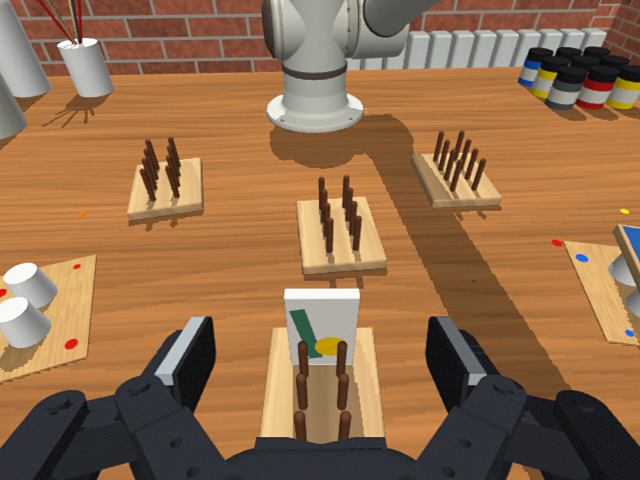

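Tile stands square in the near slot (287–358), centred between the dowels. Now the panel.

Request:
servo_tool(
  turn=[
    [-0.03, -0.156, -0.022],
    [-0.03, -0.156, -0.022],
    [-0.03, -0.156, -0.022],
    [-0.03, -0.156, -0.022],
    [-0.03, -0.156, -0.022],
  ],
  dp=[
    [-0.01, 0.02, 0.05],
    [-0.022, 0.04, 0.02],
    [-0.022, 0.04, 0],
    [-0.025, 0.04, 0],
    [-0.025, 0.042, 0],
  ],
  fingers=[0.085, 0.085, 0.085, 0.085, 0.085],
)

```text
clock: 12.15
position: [566.3, 159.7, 246.0]
ee_rot: [0.107, 0.979, -0.009, -0.174]
contact_force: [-0.0, 1.6, -0.2]
gripper_width: 85.4
```

Request:
servo_tool(
  turn=[
    [-0.03, -0.156, -0.022],
    [-0.03, -0.156, -0.022],
    [-0.03, -0.156, -0.022],
    [-0.03, -0.156, -0.022],
    [-0.03, -0.156, -0.022],
  ],
  dp=[
    [-0.025, 0.042, 0],
    [-0.025, 0.042, -0.01],
    [-0.025, 0.042, -0.02],
    [-0.025, 0.042, -0.04],
    [-0.02, 0.03, -0.04],
  ],
  fingers=[0.085, 0.085, 0.085, 0.085, 0.085],
)

```text
clock: 12.78
position: [500.3, 344.3, 187.1]
ee_rot: [0.112, 0.981, -0.016, 0.158]
contact_force: [1.2, -1.9, 0.2]
gripper_width: 84.8
```

Run:
```python
from h import *
goto([472,350.6,46],-19,25)
C=cam("wrist");cv2.imwrite("pics/w8.png",C["img"][:,:,::-1])
for r in regions_of("panel","wrist"):
    m=r["region"];print(r["box"],round(r["score"],2),rect(C,m,52),rect(C,m,46));np.save("m",m) if r["score"]>.6 else 0
# blue/white/red top face by colour
h=cv2.cvtColor(C["img"],cv2.COLOR_RGB2HSV);b=((h[...,0]>100)&(h[...,0]<130)&(h[...,1]>120)&(h[...,2]>60)).astype(np.uint8)
print("blue",rect(C,cv2.morphologyEx(b,cv2.MORPH_OPEN,np.ones((5,5))),52))
```

```text
t 12.78 tcp [500.3 344.3 187.1] dp [ -20.7    3.7 -158.3] turn [-0.036 -0.111 -0.105] q [1.0, 0.3, -0.42, 0.43, -0.78, -3.1] F [ 1.2 -1.9  0.2] w 84.8 toolz [ 0.4   -0.138 -0.906]
[269.6, 111.3, 102.6, 143.2] 0.56 [511.9 339.3 113.2  64.2 -18.6] [515.1 338.5 116.   65.8 -18.6]
blue [513.8 338.4 101.   55.1 -19.1]
```

Joint 6 is at its limit (-3.10) with this yaw, so I'll spin the tool half a turn about its own axis. The grasp is the same and joint 6 lands mid-range.

Request:
servo_tool(
  turn=[
    [-0.056, 0.013, 0.176],
    [-0.056, 0.013, 0.176],
    [-0.056, 0.013, 0.176],
    [-0.056, 0.013, 0.176],
    [-0.056, 0.013, 0.176],
  ],
  dp=[
    [0, 0, 0],
    [0, 0, 0],
    [0, 0, 0],
    [0, 0, 0],
    [0, 0, 0],
  ],
  fingers=[0.085, 0.085, 0.085, 0.085, 0.085],
)

```text
clock: 13.5
position: [507.0, 344.4, 194.0]
ee_rot: [-0.34, 0.928, -0.081, 0.133]
contact_force: [-0.7, 0.4, 0.4]
gripper_width: 85.1
```

Request:
servo_tool(
  turn=[
    [-0.056, 0.013, 0.176],
    [-0.056, 0.013, 0.176],
    [-0.056, 0.013, 0.176],
    [-0.056, 0.013, 0.176],
    [-0.056, 0.013, 0.176],
  ],
  dp=[
    [0, 0, 0],
    [0, 0, 0],
    [0, 0, 0],
    [0, 0, 0],
    [0, 0, 0],
  ],
  fingers=[0.085, 0.085, 0.085, 0.085, 0.085],
)

```text
clock: 14.12
position: [510.9, 342.6, 200.6]
ee_rot: [0.722, -0.675, 0.129, -0.079]
contact_force: [1.1, -0.8, 0.8]
gripper_width: 85.1
```

Request:
servo_tool(
  turn=[
    [-0.056, 0.013, 0.176],
    [-0.056, 0.013, 0.176],
    [-0.056, 0.013, 0.176],
    [-0.056, 0.013, 0.176],
    [-0.056, 0.013, 0.176],
  ],
  dp=[
    [0, 0, 0],
    [0, 0, 0],
    [0, 0, 0],
    [0, 0, 0],
    [0, 0, 0],
  ],
  fingers=[0.085, 0.085, 0.085, 0.085, 0.085],
)

```text
clock: 14.75
position: [514.6, 340.6, 207.1]
ee_rot: [0.949, -0.276, 0.149, -0.008]
contact_force: [-0.3, -0.2, -0.4]
gripper_width: 85.0
```

```bash
sed -i 's/def goto(P,L,tilt,pic=None)/def goto(P,L,tilt,f=1)/; s/M=np.c_\[np.cross(y,z),y,z\]/M=np.c_[f*np.cross(y,z),f*y,z]/' h.py
python3 - <<'E'
from h import *
goto([472,351.5,46],-19,25,-1)
E
```

```text
t 14.75 tcp [514.6 340.6 207.1] dp [ -35.     8.2 -178.3] turn [-0.154 -0.096  0.213] q [0.97, 0.3, -0.35, 0.38, -0.84, -0.2] F [-0.3 -0.2 -0.4] w 85.0 toolz [ 0.4   -0.138 -0.906]
```

Request:
servo_tool(
  turn=[
    [-0.077, -0.048, 0.106],
    [-0.077, -0.048, 0.106],
    [0, 0, 0],
    [0, 0, 0],
    [0, 0, 0],
  ],
  dp=[
    [-0.018, 0.006, -0.02],
    [-0.018, 0.006, -0.025],
    [-0.018, 0.005, -0.03],
    [-0.012, 0.004, -0.02],
    [0, 0, 0],
  ],
  fingers=[0.085, 0.085, 0.085, 0.085, 0.085],
)

```text
clock: 15.38
position: [452.5, 362.3, 117.6]
ee_rot: [0.961, -0.165, 0.218, 0.032]
contact_force: [0.5, 0.3, 0.5]
gripper_width: 84.9
```

Run:
```python
from h import *
goto([473.7,352,46],-18.9,25,-1)
C=cam("wrist");cv2.imwrite("pics/w9.png",C["img"][:,:,::-1])
for r in regions_of("panel","wrist"):
    m=r["region"];print(r["box"],round(r["score"],2),rect(C,m,52),rect(C,m,46))
```

```text
t 15.38 tcp [452.5 362.3 117.6] dp [ 28.7 -12.9 -88.9] turn [-0.008  0.011  0.008] q [1.09, 0.35, -0.69, 0.82, -0.62, -0.56] F [0.5 0.3 0.5] w 84.9 toolz [ 0.4   -0.137 -0.906]
[271.9, 124.9, 105.2, 171.9] 0.67 [513.2 338.4 109.7  63.7 -19.2] [514.4 338.  112.6  65.4 -19.2]
```

View pics/w9.png

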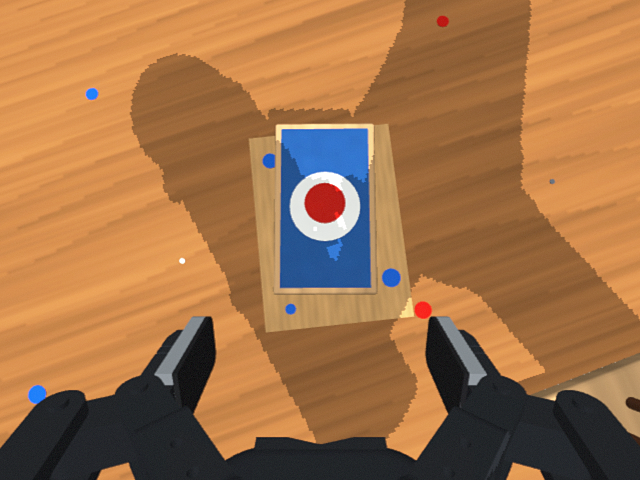

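Panel centred at (325,207) in the picture, measuring 109.7 x 63.7 mm at z = 52, so it agrees with the given size and height. I'll descend along the tool axis.

Request:
servo_tool(
  turn=[
    [-0.008, 0.011, 0.008],
    [0, 0, 0],
    [0, 0, 0],
    [0, 0, 0],
    [0, 0, 0],
  ],
  dp=[
    [-0.009, 0, -0.002],
    [0.01, -0.003, -0.022],
    [0.01, -0.003, -0.022],
    [0.01, -0.003, -0.023],
    [0.008, -0.003, -0.018],
  ],
  fingers=[0.085, 0.085, 0.085, 0.085, 0.085],
)

```text
clock: 16.1
position: [486.5, 357.1, 38.4]
ee_rot: [0.962, -0.162, 0.217, 0.026]
contact_force: [-0.2, 0.6, 0.8]
gripper_width: 84.9
```

Run:
```python
from h import *
goto([474.5,351.9,46],-19,25,-1)
```

```text
t 16.1 tcp [486.5 357.1  38.4] dp [-4.4 -7.8 -9.6] turn [-0.018  0.01  -0.002] q [0.92, 0.48, -0.78, 1.25, -0.43, -0.86] F [-0.2  0.6  0.8] w 84.9 toolz [ 0.4   -0.138 -0.906]
```

Request:
servo_tool(
  turn=[
    [-0.018, 0.01, -0.002],
    [0, 0, 0],
    [0, 0, 0],
    [0, 0, 0],
    [0, 0, 0],
  ],
  dp=[
    [-0.004, -0.008, 0],
    [0, 0, -0.005],
    [0, 0, -0.005],
    [0, 0, 0],
    [0, 0, 0],
  ],
  fingers=[0.085, 0.085, 0.085, 0.085, 0.085],
)

```text
clock: 16.73
position: [485.0, 349.6, 29.4]
ee_rot: [0.962, -0.163, 0.215, 0.035]
contact_force: [0.5, -0.5, 0.4]
gripper_width: 85.1
```

Run:
```python
from h import *
goto([474.5,351.9,46],-19,25,-1)
```

```text
t 16.73 tcp [485.  349.6  29.4] dp [-2.9 -0.3 -0.7] turn [-0.002  0.003  0.002] q [0.91, 0.49, -0.79, 1.27, -0.43, -0.88] F [ 0.5 -0.5  0.4] w 85.1 toolz [ 0.4   -0.138 -0.906]
```

Request:
servo_tool(
  turn=[
    [0, 0, 0],
    [0, 0, 0],
    [0, 0, 0],
    [0, 0, 0],
    [0, 0, 0],
  ],
  dp=[
    [-0.003, 0, -0.001],
    [0, 0, 0],
    [0, 0, 0],
    [0, 0, 0],
    [0, 0, 0],
  ],
  fingers=[0.085, 0.05, 0.05, 0.05, 0.05],
)

```text
clock: 17.35
position: [481.8, 350.3, 29.2]
ee_rot: [0.962, -0.162, 0.215, 0.034]
contact_force: [-0.4, 0.6, 0.7]
gripper_width: 62.9
```

Run:
```python
from h import *
goto([474.5,351.9,46],-19,25,-1)
goto([637.5,-21.5,220],-3.1,-65,-1)
```

```text
t 17.35 tcp [481.8 350.3  29.2] dp [ 0.3 -1.  -0.4] turn [-0.003  0.004  0.002] q [0.91, 0.49, -0.8, 1.28, -0.43, -0.89] F [-0.4  0.6  0.7] w 62.9 toolz [ 0.4   -0.138 -0.906]
t 17.35 tcp [481.8 350.3  29.2] dp [ 138.5 -370.8  182.8] turn [0.3   1.549 0.222] q [0.91, 0.49, -0.8, 1.28, -0.43, -0.89] F [-0.4  0.6  0.7] w 62.9 toolz [-0.905  0.049 -0.423]
```

Request:
servo_tool(
  turn=[
    [0, 0, 0],
    [0, 0, 0],
    [0, 0, 0],
    [0.03, 0.15, 0.022],
    [0.03, 0.155, 0.022],
  ],
  dp=[
    [0, 0, 0.03],
    [0, 0, 0.05],
    [0, 0, 0.06],
    [0, -0.02, 0.06],
    [0, -0.03, 0.04],
  ],
  fingers=[0.05, 0.05, 0.05, 0.05, 0.05],
)

```text
clock: 17.98
position: [482.8, 302.4, 246.7]
ee_rot: [0.984, -0.146, 0.092, 0.039]
contact_force: [2.5, -0.8, -0.4]
gripper_width: 62.3
```

Request:
servo_tool(
  turn=[
    [0.03, 0.155, 0.022],
    [0.03, 0.155, 0.022],
    [0.03, 0.155, 0.022],
    [0.03, 0.155, 0.022],
    [0.03, 0.155, 0.022],
  ],
  dp=[
    [0.005, -0.04, 0.01],
    [0.01, -0.04, 0],
    [0.01, -0.04, 0],
    [0.015, -0.04, 0],
    [0.02, -0.04, 0],
  ],
  fingers=[0.05, 0.05, 0.05, 0.05, 0.05],
)

```text
clock: 18.6
position: [543.6, 101.6, 265.0]
ee_rot: [0.951, -0.068, -0.302, 0.003]
contact_force: [0.9, 0.3, -1.5]
gripper_width: 62.4
```

Run:
```python
from h import *
goto([637.5,-21.5,220],-3.1,-65,-1)
```

```text
t 18.6 tcp [543.6 101.6 265. ] dp [  76.7 -122.2  -53. ] turn [0.093 0.515 0.061] q [0.34, 0.56, 0.34, -0.24, -1.91, 1.07] F [ 0.9  0.3 -1.5] w 62.4 toolz [-0.905  0.049 -0.423]
```

Request:
servo_tool(
  turn=[
    [0.03, 0.16, 0.02],
    [0.03, 0.16, 0.02],
    [0.03, 0.16, 0.02],
    [0, 0.03, 0],
    [0, 0, 0],
  ],
  dp=[
    [0.02, -0.03, 0],
    [0.02, -0.03, -0.01],
    [0.02, -0.03, -0.015],
    [0.015, -0.03, -0.015],
    [0, 0, -0.01],
  ],
  fingers=[0.05, 0.05, 0.05, 0.05, 0.05],
)

```text
clock: 19.23
position: [622.6, -26.6, 205.1]
ee_rot: [0.838, -0.026, -0.545, -0.019]
contact_force: [0.3, -0.7, -0.6]
gripper_width: 63.2
```

Run:
```python
from h import *
goto([638,-21.5,111],-3.1,-65,-1)
```

```text
t 19.23 tcp [622.6 -26.6 205.1] dp [  -1.8    6.  -102.1] turn [-0.004 -0.02   0.01 ] q [0.12, 1.01, 0.8, -0.28, -2.48, 1.27] F [ 0.3 -0.7 -0.6] w 63.2 toolz [-0.905  0.049 -0.423]
```

Request:
servo_tool(
  turn=[
    [-0.004, -0.02, 0.01],
    [0, 0, 0],
    [0, 0, 0],
    [0, 0, 0],
    [0, 0, 0],
  ],
  dp=[
    [-0.002, 0.006, 0],
    [0, 0, -0.015],
    [0, 0, -0.015],
    [0, 0, -0.012],
    [0, 0, 0],
  ],
  fingers=[0.05, 0.05, 0.05, 0.05, 0.05],
)

```text
clock: 19.85
position: [619.6, -16.5, 162.2]
ee_rot: [0.844, -0.02, -0.535, -0.014]
contact_force: [1.0, -0.5, -0.9]
gripper_width: 63.0
```

Run:
```python
from h import *
goto([638,-21.5,111],-3.1,-65,-1)
```

```text
t 19.85 tcp [619.6 -16.5 162.2] dp [  1.2  -4.  -59.2] turn [-0.001  0.005 -0.005] q [0.14, 1.03, 0.73, -0.25, -2.38, 1.31] F [ 1.  -0.5 -0.9] w 63.0 toolz [-0.905  0.049 -0.423]
```

Request:
servo_tool(
  turn=[
    [0, 0.005, -0.005],
    [0, 0, 0],
    [0, 0, 0],
    [0, 0, 0],
    [0, 0, 0],
  ],
  dp=[
    [0.001, -0.004, 0],
    [0, 0, -0.008],
    [0, 0, -0.01],
    [0, 0, -0.01],
    [0, 0, -0.006],
  ],
  fingers=[0.05, 0.05, 0.05, 0.05, 0.05],
)

```text
clock: 20.48
position: [621.1, -21.2, 127.0]
ee_rot: [0.844, -0.023, -0.536, -0.015]
contact_force: [0.4, 0.3, -1.1]
gripper_width: 63.2
```

Run:
```python
from h import *
goto([638,-21.5,111],-3.1,-65,-1)
```

```text
t 20.48 tcp [621.1 -21.2 127. ] dp [ -0.2   0.6 -24.1] turn [-0.001  0.002  0.001] q [0.13, 1.07, 0.71, -0.24, -2.33, 1.32] F [ 0.4  0.3 -1.1] w 63.2 toolz [-0.905  0.049 -0.423]
```

Inside the slot without contact. Down to the board.

Request:
servo_tool(
  turn=[
    [0, 0, 0],
    [0, 0, 0],
    [0, 0, 0],
    [0, 0, 0],
    [0, 0, 0],
  ],
  dp=[
    [0, 0, -0.009],
    [0, 0, -0.006],
    [0, 0, -0.004],
    [0, 0, -0.003],
    [0, 0, -0.003],
  ],
  fingers=[0.05, 0.05, 0.05, 0.05, 0.05],
)

```text
clock: 21.1
position: [620.8, -21.3, 103.6]
ee_rot: [0.843, -0.022, -0.538, -0.014]
contact_force: [0.6, 3.3, 10.9]
gripper_width: 63.0
```

Request:
servo_tool(
  turn=[
    [0, 0, 0],
    [0, 0, 0],
    [0, 0, 0],
    [0, 0, 0],
    [0, 0, 0],
  ],
  dp=[
    [0, 0, -0.003],
    [0, 0, -0.004],
    [0, 0, -0.004],
    [0, 0, -0.004],
    [0, 0, -0.004],
  ],
  fingers=[0.05, 0.05, 0.05, 0.05, 0.05],
)

```text
clock: 21.72
position: [621.4, -21.7, 103.7]
ee_rot: [0.841, -0.017, -0.54, -0.011]
contact_force: [-0.3, 2.2, 8.5]
gripper_width: 62.6
```

Run:
```python
from h import *
goto([638,-21.5,111],-3.1,-65,-1)
```

```text
t 21.73 tcp [621.4 -21.7 103.7] dp [-0.6  1.1 -0.7] turn [-0.    -0.007 -0.014] q [0.14, 1.09, 0.7, -0.22, -2.3, 1.35] F [-0.3  2.2  8.5] w 62.6 toolz [-0.905  0.049 -0.423]
```

Seated at the predicted height (within 1 mm) with an 8–11 N reaction. I'll straighten, release and retreat.

Request:
servo_tool(
  turn=[
    [0, -0.007, -0.014],
    [0, 0, 0],
    [0, 0, 0],
    [0, 0, 0],
    [0, 0, 0],
  ],
  dp=[
    [-0.001, 0.001, 0],
    [0, 0, 0],
    [0, 0, 0],
    [0, 0, 0],
    [0, 0, 0],
  ],
  fingers=[0.05, 0.05, 0.07, 0.085, 0.085],
)

```text
clock: 22.35
position: [620.7, -20.7, 103.8]
ee_rot: [0.844, -0.023, -0.536, -0.015]
contact_force: [0.9, -0.5, 0.5]
gripper_width: 84.8
```

Request:
servo_tool(
  turn=[
    [0, 0, 0],
    [0, 0, 0],
    [0, 0, 0],
    [0, 0, 0],
    [0, 0, 0],
  ],
  dp=[
    [0.009, 0, 0.004],
    [0.018, -0.001, 0.009],
    [0.03, -0.002, 0.016],
    [0.03, -0.002, 0.03],
    [0, 0, 0.05],
  ],
  fingers=[0.085, 0.085, 0.085, 0.085, 0.085],
)

```text
clock: 22.98
position: [703.5, -24.1, 201.2]
ee_rot: [0.838, -0.024, -0.546, -0.015]
contact_force: [31.8, 8.2, 16.6]
gripper_width: 84.9
```

Request:
servo_tool(
  turn=[
    [0, -0.12, 0],
    [0, -0.12, 0],
    [0, -0.12, 0],
    [0, -0.12, 0],
    [0, -0.12, 0],
  ],
  dp=[
    [0, 0.03, 0.06],
    [0, 0.04, 0.06],
    [0, 0.05, 0.05],
    [0, 0.05, 0.03],
    [0, 0.05, 0],
  ],
  fingers=[0.085, 0.085, 0.085, 0.085, 0.085],
)

```text
clock: 23.6
position: [686.0, 186.1, 387.4]
ee_rot: [0.964, -0.023, -0.265, -0.025]
contact_force: [0.7, 0.4, -0.5]
gripper_width: 85.0
```

Run:
```python
from h import *
s=read_state();print(s["clock"],s["position"].round(),s["contact_force"].round(1))
T=cam("top");S=cam("scene")
for n in("top","scene"):
    for q in("panel","tile","red_jar","blue_jar","squeeze_bottle"): print(n,q,[(np.round(r["box"]).tolist(),round(r["score"],2)) for r in search_frame(q,n)][:2])
q=proj(T,[[609.5,-20,60]])[0].astype(int);r=proj(S,[[609.5,-20,70]])[0].astype(int)
f=lambda I,q:cv2.resize(I[q[1]-50:q[1]+50,q[0]-50:q[0]+50,::-1],(400,400),interpolation=cv2.INTER_CUBIC)
cv2.imwrite("pics/end.png",np.hstack([f(T["img"],q),f(S["img"],r)]))
```

```text
23.6 [686. 186. 387.] [ 0.7  0.4 -0.5]
top panel [([295.0, 169.0, 30.0, 21.0], 0.88)]
top tile []
top red_jar [([478.0, 157.0, 36.0, 31.0], 0.88)]
top blue_jar [([378.0, 126.0, 26.0, 30.0], 0.8)]
top squeeze_bottle [([199.0, 117.0, 33.0, 36.0], 0.9)]
scene panel [([339.0, 248.0, 32.0, 47.0], 0.57)]
scene tile [([324.0, 235.0, 27.0, 47.0], 0.77)]
scene red_jar [([170.0, 401.0, 42.0, 52.0], 0.73)]
scene blue_jar [([342.0, 247.0, 29.0, 50.0], 0.75), ([307.0, 348.0, 31.0, 43.0], 0.57)]
scene squeeze_bottle [([437.0, 214.0, 44.0, 65.0], 0.95)]
```

View pics/end.png

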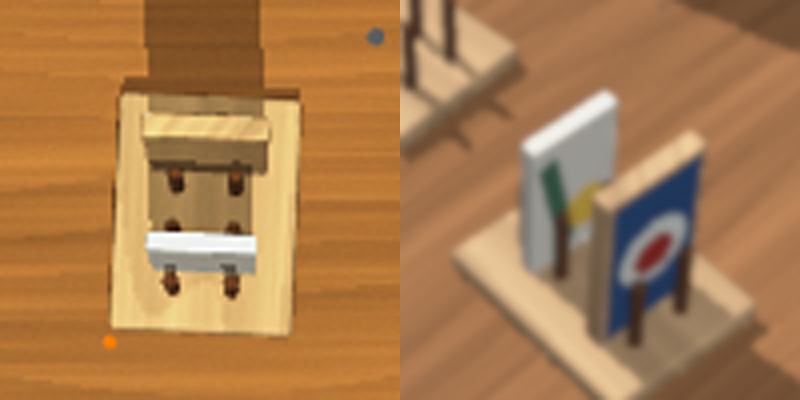

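```bash
python3 -c "
from bench import *
print(job_done())"
```

```text
the job is handed in; nothing more can be done
None
```

The tile now stands in the near outer slot of the farthest rack and the panel in the far outer slot, with the middle slot empty. I handed the job in at about 24 s. `job_done` gives no verdict, so I don't know the score.

- **Placement:** I gripped each piece across its width at its near end, turned it upright, and lowered it until it touched the board. The reaction was 14 N for the tile and 8–11 N for the panel. The tool stopped about 2 mm above the computed height for the tile and within 1 mm for the panel.
- **Final view:** The last top and scene pictures show both pieces upright between their dowels and the gripper clear. The boxes around the jars and bottle are within about 3 px (roughly 6 mm) of where they started.
- **Rack position:** The top and scene fits disagreed by about 5 mm in x and 2 mm in y. I used a value between them, close to the top-view fit.
- **Detector misses:** In the final check it missed the tile in the top view and put "blue_jar" on the panel in the scene view. The pictures themselves contradict both.
- **Joint limit:** Joint 6 reached its limit (-3.10) over the panel, so I turned the tool half a turn before gripping.
- **Unexplained force:** One reading of about 37 N (all axes combined) came during the retreat from the panel, close to the 40 N limit. It was gone by the next reading, and nothing had visibly moved.

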